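# Check the touch of a typewriter shift key with a push gauge

## Task

Draw the push gauge up out of the tool block, set the foot of its plunger on the dot in the middle of the shift key with the gauge square to the key top, and gently ease the key down to about half of its travel, so that it floats clear of both stops and the gauge can be read. Finish while still gripping the gauge and holding it steady like that; do not let go of it. Use only the gauge on the key, do not jab or bottom it hard, and leave the red button and all the other tools and parts as they are.

Things in the scene. Friction and masses are not known exactly. Their poses are not given: they have to be found in the camera images.
- gauge: All-metal pen-shaped push gauge, about 100 g, upright in one bore of the tool block, plunger down; tallest tool there. Origin on its axis at the underside of its brass collar, +z up the axis. Collar 26 mm dia, z 0 to 6 mm, rests on the block; above it the steel barrel, 16 mm dia, to z = 110 mm: grip it there. Below, a nose 16 mm dia to z = -18 mm, then the 6 mm dia sprung plunger.
- gauge_tip (a point): Centre of the flat underside of the plunger's brass foot (foot 10 mm dia, 4 mm thick), on the gauge axis, 52 mm below the gauge's origin when the plunger is out; z axis as the gauge's.
- gauge_plunger (a joint): How far the plunger is pushed into the gauge, which is the gauge's reading: 0 = fully out, 0.020 m = all the way in. Spring of 250 N/m, about 0.3 N at the start of its travel.
- tool_block: Fixed beech block 62 (x) x 205 (y) x 75 mm high, origin at its underside's centre. Three upright through bores 19 mm dia at y = -70, 0 and +70 mm. Gauge, screwdriver and spring hook stand one in each bore, in any order; the block may stand left or right of the rig.
- rig: Fixed steel test rig. Base plate 260 (x) x 150 (y) x 12 mm, origin at its underside's centre. Cheeks 142 mm high at its +x end carry the shift key lever, which slopes down to -x through a comb 102 mm high at x = -18 mm. At rest the key's dot is at (-60, 0, 75) mm. Pilot lamp and red button, under 45 mm high, on the two -x corners.
- key_mark (a point): The black dot (4 mm dia) in the middle of the shift key's top: where the gauge's foot goes. The key top is plain chrome, oblong with round ends, 20 mm along the lever, 34 mm across, 6 mm thick; at rest it slopes 20 degrees down to the rig's -x side. z is square to the key's face, outwards (up, leaning to the rig's -x); x runs along the lever to the pivot.
- shift_key (a joint): Angle of the shift key lever: 0 = up at its top stop, 0.08 rad = bottomed. The pivot is 150 mm from the dot, so the dot travels 12 mm, square to the key's face. A return spring holds it up: pushed at the dot it starts to move at about 1.8 N and bottoms at about 3 N (100 N/m).
- red_button (a joint): Red push button, 28 mm dia, on the rig's base plate, 0 = out, 0.006 m = pressed. Leave it alone.
- screwdriver: Screwdriver with a bulbous dark wooden handle up to 29 mm dia, standing in the tool block, 77 mm high above the block. Origin at the handle's underside, on the block's top. Leave it alone.
- spring_hook: Spring hook with a slim beech handle 15 mm dia and a brass ferrule 24 mm dia, standing in the tool block, 58 mm high above the block. Origin at the ferrule's underside, on the block's top. Leave it alone.
- spring_barrel: Brass spring barrel (flanged drum) 52 mm dia, 33 mm high, on the table. Origin at the centre of its underside. Leave it alone.
- brush: Cleaning brush with a turned beech handle, 180 mm long, 25 mm high, lying on the table. Origin on the table 10 mm bristle-side of its middle, x axis towards the bristles. Leave it alone.

How it is judged:
On the way:
1. the gauge is drawn up out of the tool block in the gripper, its foot above the block's top (z of gauge_tip in the frame of tool_block above 0.08 m and contact force between the fingers and gauge above 1 N), for 0.2 s.
At the end, for the whole second after the job is handed in: Gripper still holding the gauge still, its foot within 6 mm of the dot, axis within 8.5 deg of square to the key top, pressing 0.8 to 6 N, key lever at 0.016 to 0.070 rad; arm off the rig, red button out, other tools and parts within 20 mm of their places (distance between gauge_tip and key_mark below 0.006 m and angle between the z axis of gauge and the z axis of key_mark, either way round below 0.15 rad and z of gauge in the frame of key_mark above 0.02 m and contact force between gauge and shift_key between 0.8 and 6 N and value of joint shift_key between 0.016 and 0.07 rad and contact force between the fingers and gauge above 1 N and contact force between the arm and rig below 0.3 N and contact force between gauge and tool_block below 0.1 N and linear speed of gauge below 0.015 m/s and value of joint red_button below 0.003 m and distance of each of screwdriver, spring_hook, spring_barrel, brush from where it was at the start of the episode below 0.02 m); the arm keeps its last pose, push and grip.
It fails at once if the shift key is jabbed or pressed hard (over 10 N) (contact force between gauge and shift_key above 10 N).
It fails at once if the shift key is pushed with the arm or fingers instead of the gauge (contact force between the arm and shift_key above 1 N).
It fails at once if the red button is pressed (value of joint red_button above 0.003 m).
It fails at once if another tool or part is disturbed (distance of any of screwdriver, spring_hook, spring_barrel, brush from where it was at the start of the episode above 0.02 m).
It also fails if it takes over 42 s, if anything falls off the work surface, if the arm or the gripper's body presses on something with over 40 N, if the wrist force passes 120 N, or if a joint passes its speed limit or range.

## Robot

A 6-joint arm with a two-finger parallel gripper is mounted at the origin on the work surface. World frame = base frame: x ahead of the robot, y to its left, z up, the work surface at z = 0. Lengths are in m, angles in rad, forces in N, time in s.
With the tool pointing down it reaches from about 0.425 to 0.925 m from the base axis. Payload 12.5 kg.
Tool frame: the origin (TCP) lies midway between the tips of the shut fingers; the grasp point (between the pads) lies 19 mm behind it; z points along the fingers, y is the direction in which the jaws open and shut (so a half turn about z gives the same grasp; the last joint's range is limited). The gripper opens to 85 mm and grips with 20 to 120 N. Pads are 22 mm wide; open, the fingers measure 114 mm over their backs; the gripper's body (76 mm by 85 mm) begins 54 mm behind the grasp point. The pads swing forward as they close: fully open they stand 13 mm farther back than shut.
Start: joints at [1.037, 0.491, 1.559, -0, 1.092, -0.106], TCP at [0.259, 0.569, 0.231] pointing down, gripper open.
Joint ranges: [-3.1, 3.1], [-0.84, 2.19], [0.05, 2.79], [-1.13, 4.28], [0.06, 2.93], [-2.69, 2.69]. Speed limits (rad/s): [2.22, 2.22, 2.79, 3.14, 3.14, 3.14].

## Interface

Orientations are given as a unit quaternion [w, x, y, z].
In Python, from plant import arm gives the robot as it stands.
- The arm moves only by the tool apply_moves, never from a script. Its argument "plan" is a list of rows, each a list of 4 numbers: the shift along the tool's x, y, z scaled (see below), then the turn about the tool's z scaled (see below). A call has 1 to 8 rows; each row is the pose to reach, as a shift and turn from the pose commanded when the call began, along the tool's axes at that moment; what a row does not reach only later rows make up. The controller multiplies each number of a shift by 500 mm and each number of a turn by 120 degrees. A row lasts 1/8 s, in which the tool goes at most 62.5 mm and 10.7 degrees, less where a joint would pass 70% of its speed; a pose out of reach is approached as far as the arm can. A call with a number of a shift or a turn outside -1 to 1 is refused whole. A call with a gripper value outside its range is refused whole. "claw" is the opening, from 0 (shut) to 1 (fully open), set as the call begins (left out, the last holds). The fingers move at their own pace and stop on an object; "force" is the grip in N (left out, the last holds). Time passes only in rows, so rows that repeat a pose let the fingers close. It gives the time, the measured TCP pose, the force and the opening at its end, in the units of the state.
- arm.get_obs(): the state, without advancing time (a new reading comes with each control period).
- arm.camera(name): name is "scene" or "side" or "wrist"; returns a dict with "frame" (480x640x3 uint8, red, green, blue), "fx", "fy", "cx", "cy" (pixels), "position" and "attitude" of the camera in the world. Camera axes: x right, y down, z forward; pixel columns grow to the right and rows downward; lengths in m; the calibration is good to about 2 mm. The wrist camera is an equidistant fisheye: a pixel r from the principal point sees the ray r / f radians off the axis. A picture is of the moment at which its call begins. There is no depth.
- arm.close_job(): hands the job in, once; it reports no verdict.
Trained networks look in the newest picture that a camera, given by its name, has taken for a name from the list of things; names that differ only in an ending like _2 or _b are one class to them, and where a whole thing is asked for, a point or a joint stands for the part that bears it (a point fixed in the world has none). Each returns a list of dicts, best first, with "p" (0 to 1); they miss things now and then, are a little off and sometimes report something else, mostly with a low value. They report only what shows in the picture. A call takes as long as a camera call.
- arm.look_for(camera, label): "position" ([x, y, z] in m, in world coordinates, good to about 4 mm: the middle of the surface that is visible of it).
The state is a dict: "time_s": time; "joints": joint angles; "dq": joint speeds; "tau": joint torques, N m; "ee_pos": TCP position; "ee_rot": TCP orientation; "wrist_force": force on the tool from outside, world axes, zero at the start; "ft_torque": the same for the moment, N m; "finger_gap": finger opening in m.
Only numpy, scipy, OpenCV 4.12 (cv2) and the standard library are available. Lean on these libraries where they do the work, as an engineer would, in place of code of your own. Each camera call takes 0.05 s, during which the arm holds its last target. There are 200 camera calls.

## Working session

There is one attempt and no reset: what is moved stays moved. The work goes in short steps, Python scripts to look and compute and a tool call to move; the robot and the scene stay as the last step left them, time stands still between calls to the robot, and variables do not carry over. Pictures are saved under pics/ and viewed, about 8 in all and at most 12, crops included, and the job is handed in when it is done.

Besides the shell and the picture viewer there is one more tool, called after "Call:" as a command line: name --pt "numbers of a row" for each row, then --argument value for the rest. apply_moves: Moves the arm, as the interface text tells. Shifts and turns lie within -1 to 1; 1 stands for 500 mm of shift or 120 degrees of turn. Its arguments: {"type":"object","properties":{"plan":{"type":"array","items":{"type":"array","items":{"type":"number"}}},"claw":{"type":"number"},"force":{"type":"number"}},"required":["plan"]}

```bash
ls; mkdir -p pics; cat > h.py <<'E'
import numpy as np, cv2
from scipy.spatial.transform import Rotation as R
from plant import arm
def rot(q): return R.from_quat([q[1],q[2],q[3],q[0]]).as_matrix()
def save(cam,name):
    c=arm.camera(cam); cv2.imwrite('pics/'+name,c['frame'][:,:,::-1]); return c
def proj(c,p):
    v=rot(c['attitude']).T@(np.array(p)-c['position']); return c['fx']*v[0]/v[2]+c['cx'],c['fy']*v[1]/v[2]+c['cy']
def ray(c,u,v):
    return rot(c['attitude'])@np.array([(u-c['cx'])/c['fx'],(v-c['cy'])/c['fy'],1.])
def onz(c,u,v,z):
    d=ray(c,u,v); p=np.array(c['position']); return p+d*(z-p[2])/d[2]
E
python3 - <<'E'
from h import *
np.set_printoptions(precision=4,suppress=True)
o=arm.get_obs(); print(o)
for cam in ['scene','side']:
    c=save(cam,cam+'0.png'); print(cam,{k:c[k] for k in c if k!='frame'})
    for l in ['gauge','tool_block','rig','key_mark','red_button','screwdriver','spring_hook','spring_barrel','brush']:
        print(l,[(np.round(d['position'],4),round(d['p'],2)) for d in arm.look_for(cam,l)[:2]])
E
```

```text
pics
{'time_s': 0.0, 'joints': array([ 1.0374,  0.4916,  1.5594,  0.    ,  1.0917, -0.1056]), 'dq': array([-0.0002,  0.0005, -0.0002,  0.0023,  0.0012, -0.    ]), 'tau': array([  0.0022, -61.8456, -26.16  ,  -0.    ,   0.004 ,  -0.    ]), 'ee_pos': array([0.2592, 0.5685, 0.2307]), 'ee_rot': array([-0.0002,  0.2123,  0.9772, -0.0006]), 'wrist_force': array([-0.0164, -0.6448,  0.0406]), 'ft_torque': array([0.0381, 0.0335, 0.0097]), 'finger_gap': 0.08551360054311971}
scene {'fx': 452.5001549143459, 'fy': 452.5001549143459, 'cx': 319.8339447618416, 'cy': 240.95257503194992, 'position': array([0.9264, 0.515 , 0.5364]), 'attitude': array([-0.1269,  0.2598,  0.8499, -0.4405])}
gauge [(array([0.5759, 0.3063, 0.1342]), 0.83)]
tool_block [(array([0.5824, 0.2646, 0.0676]), 0.55)]
rig [(array([ 0.6499, -0.1818,  0.0147]), 0.84)]
key_mark [(array([ 0.6044, -0.2143,  0.0823]), 0.56)]
red_button [(array([ 0.4997, -0.0018,  0.0256]), 0.45)]
screwdriver [(array([0.5608, 0.1689, 0.127 ]), 0.9)]
spring_hook []
spring_barrel [(array([ 0.4965, -0.0021,  0.0244]), 0.75)]
brush [(array([ 0.6432, -0.0078,  0.0202]), 0.56)]
side {'fx': 456.5137715506825, 'fy': 456.5137715506825, 'cx': 319.4489554252683, 'cy': 232.14642203794614, 'position': array([ 0.2891, -0.6458,  0.7373]), 'attitude': array([-0.4025,  0.8964, -0.1655,  0.0839])}
gauge [(array([0.5723, 0.2938, 0.136 ]), 0.78), (array([0.5398, 0.153 , 0.0708]), 0.35)]
tool_block [(array([0.5424, 0.1543, 0.068 ]), 0.64)]
rig [(array([ 0.5926, -0.228 ,  0.0115]), 0.86)]
key_mark [(array([ 0.6178, -0.2133,  0.0963]), 0.83)]
red_button [(array([ 0.5131, -0.2867,  0.0351]), 0.7)]
screwdriver [(array([0.5473, 0.1523, 0.1218]), 0.76)]
spring_hook []
spring_barrel [(array([ 0.4861, -0.0211,  0.0207]), 0.78), (array([ 0.5142, -0.2854,  0.0388]), 0.21)]
brush [(array([ 0.6316, -0.0188,  0.0162]), 0.97), (array([ 0.6243, -0.2145,  0.0856]), 0.67)]
```

View pics/scene0.png

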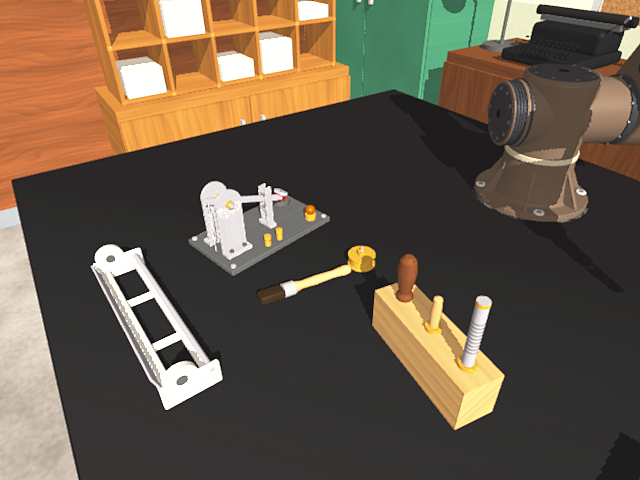

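View pics/side0.png

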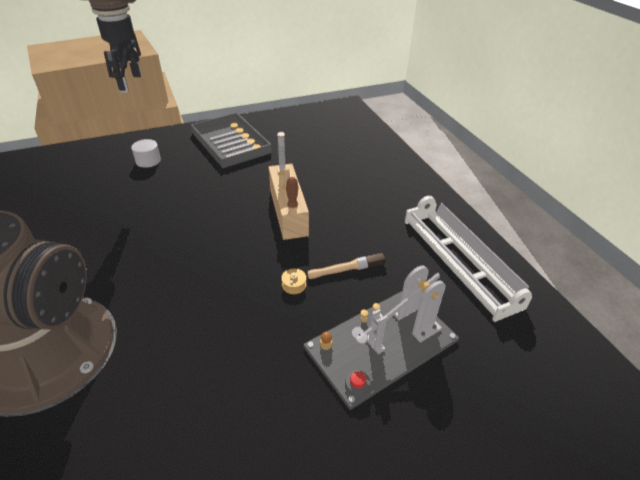

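Scene: gauge is at the near end of the block (top ≈(483,299), collar ≈(468,365)), the hook in the middle and the screwdriver at the far end. Side: gauge top ≈(281,134), key plate ≈(360,334), plate corners ≈(305,347), (350,404), (458,340), with the rig's −x side facing the robot. The moves can't tilt the tool, so I'll have to pivot the gauge about 22° in the grip, using its bore as the fixture.

```bash
python3 - <<'E'
from h import *
from scipy.optimize import least_squares
np.set_printoptions(precision=4,suppress=True)
S=arm.camera('scene'); D=arm.camera('side')
print('gauge top',onz(S,483,299,.185),onz(D,281,134,.185))
print('collar',onz(S,468,365,.078),onz(D,283,171,.078))
print('screw top',onz(S,407,258,.150),onz(D,292,180,.150))
print('hook top',onz(S,438,299,.131))
print('rig side',*[onz(D,u,v,.012) for u,v in [(305,347),(350,404),(458,340)]])
print('rig scene',*[onz(S,u,v,.012) for u,v in [(190,238),(233,272),(329,218)]])
print('key dot',onz(D,360,334,.075))
f=cv2.resize(D['frame'][250:410,290:470],None,fx=4,fy=4,interpolation=2)
g=cv2.resize(S['frame'][250:430,370:510],None,fx=3.5,fy=3.5,interpolation=2)
cv2.imwrite('pics/crop_rig.png',f[:600,:,::-1])
for i in range(2):
  pass
print(arm.look_for('side','gauge_tip')[:1],arm.look_for('side','key_mark')[:1])
E
```

```text
gauge top [0.5681 0.2997 0.185 ] [0.569  0.2975 0.185 ]
collar [0.5705 0.3044 0.078 ] [0.5702 0.2981 0.078 ]
screw top [0.5529 0.1631 0.15  ] [0.5473 0.1543 0.15  ]
hook top [0.5611 0.2337 0.131 ]
rig side [ 0.4566 -0.1779  0.012 ] [ 0.4889 -0.3108  0.012 ] [ 0.7346 -0.2662  0.012 ]
rig scene [ 0.7354 -0.2613  0.012 ] [ 0.7093 -0.1114  0.012 ] [ 0.4609 -0.1623  0.012 ]
key dot [ 0.5414 -0.2275  0.075 ]
[] [{'position': [0.6149, -0.2152, 0.0919], 'p': 0.9}]
```

View pics/crop_rig.png

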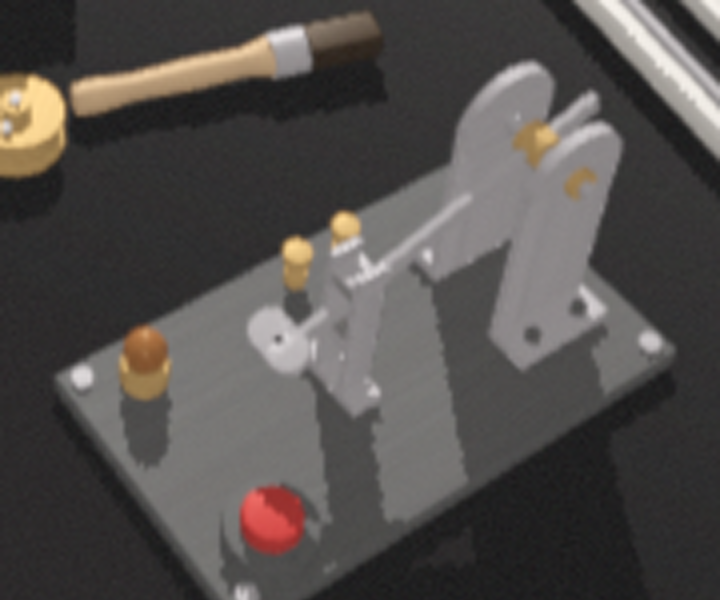

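Dot at ≈(360,335) px, world ≈(0.540,−0.228,0.075). Rig yaw ≈11.3°, gauge axis ≈(0.569,0.299). I'll keep the jaws along rig y throughout, so tool +x is rig −x.

Call:
apply_moves --pt "-0.787 -0.233 0 -0.298" --pt "-0.787 -0.233 0 -0.298" --pt "-0.787 -0.233 0 -0.298" --pt "-0.787 -0.233 0 -0.298" --pt "-0.787 -0.233 0 -0.298" --pt "-0.787 -0.233 0 -0.298" --pt "-0.787 -0.233 0 -0.298" --pt "-0.787 -0.233 0 -0.298" --claw 1

```text
time_s: 2.2
ee_pos: [0.5709, 0.2971, 0.2309]
ee_rot: [-0.0, -0.096, 0.995, -0.0]
wrist_force: [-0.7, 0.6, -0.4]
finger_gap: 0.0852
```

Call:
apply_moves --pt "0 0 0 0" --pt "0 0 0 0"

```text
time_s: 2.45
ee_pos: [0.5681, 0.3004, 0.2315]
ee_rot: [-0.0, -0.099, 0.995, 0.0]
wrist_force: [-0.0, -0.0, 0.3]
finger_gap: 0.0853
```

```bash
python3 - <<'E'
from h import *
np.set_printoptions(precision=4,suppress=True)
o=arm.get_obs(); print(o['ee_pos'],o['joints']); print(rot(o['ee_rot']))
c=save('wrist','w1.png'); print({k:c[k] for k in c if k!='frame'})
print(arm.look_for('wrist','gauge')[:1])
E
```

```text
[0.5681 0.3004 0.2315] [ 0.3837  0.5162  1.5125  0.0002  1.1128 -1.385 ]
[[-0.9805 -0.1965 -0.    ]
 [-0.1965  0.9805  0.0002]
 [-0.      0.0002 -1.    ]]
{'fx': 371.64829954431775, 'fy': 371.64829954431775, 'cx': 322.999009640587, 'cy': 242.40391375477762, 'position': array([0.4876, 0.2832, 0.3749]), 'attitude': array([0.1007, 0.6258, 0.7635, 0.1237])}
[{'position': [0.5646, 0.3045, 0.1537], 'p': 0.69}]
```

View pics/w1.png

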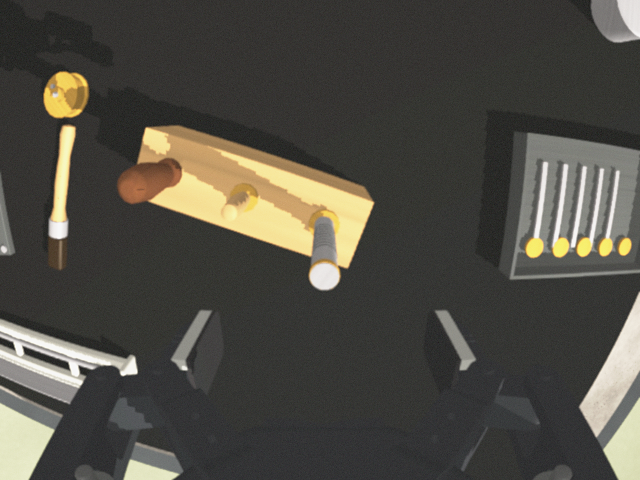

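Wrist: gauge top ≈(324,275), collar ≈(323,222), midway between the fingers. I'll check the axis with the fisheye model.

```bash
cat >> h.py <<'E'
def fray(c,u,v):
    a,b=(u-c['cx'])/c['fx'],(v-c['cy'])/c['fy']; t=np.hypot(a,b)
    return rot(c['attitude'])@np.array([a/t*np.sin(t),b/t*np.sin(t),np.cos(t)])
def fonz(c,u,v,z):
    d=fray(c,u,v); p=np.array(c['position']); return p+d*(z-p[2])/d[2]
E
python3 - <<'E'
from h import *
c=arm.camera('wrist'); T=rot(arm.get_obs()['ee_rot']); p=arm.get_obs()['ee_pos']
for u,v,z in [(324,275,.185),(323,222,.078)]:
    q=fonz(c,u,v,z); print(q,T.T@(q-p))
E
```

```text
[0.56816062 0.30002134 0.185     ] [ 0.00024898 -0.00022317  0.04651698]
[0.5669179  0.29930835 0.078     ] [ 0.00163341 -0.00069296  0.15351659]
```

Call:
apply_moves --pt "0.001 0 0.09 0" --pt "0.001 0 0.183 0" --pt "0.001 0 0.183 0" --pt "0.001 0 0.183 0"

```text
time_s: 3.1
ee_pos: [0.5691, 0.2999, 0.1416]
ee_rot: [0.001, -0.098, 0.995, 0.0]
wrist_force: [-0.2, 0.4, -0.3]
finger_gap: 0.0857
```

Call:
apply_moves --pt "0 0 0 0" --pt "0 0 0 0" --pt "0 0 0 0" --pt "0 0 0 0" --pt "0 0 0 0" --pt "0 0 0 0" --pt "0 0 0 0" --pt "0 0 0 0" --claw 0 --force 30

```text
time_s: 4.1
ee_pos: [0.5686, 0.2994, 0.14]
ee_rot: [0.0, -0.098, 0.995, 0.0]
wrist_force: [-0.3, 0.4, 4.6]
finger_gap: 0.0153
```

Call:
apply_moves --pt "0 0 -0.02 0" --pt "0 0 -0.04 0" --pt "0 0 -0.06 0" --pt "0 0 -0.06 0" --pt "0 0 -0.06 0"

```text
time_s: 4.72
ee_pos: [0.5683, 0.2993, 0.1697]
ee_rot: [-0.0, -0.098, 0.995, -0.0]
wrist_force: [0.5, 0.8, -1.4]
finger_gap: 0.0153
```

Call:
apply_moves --pt "0.01 0 0 0" --pt "0.02 0 0 0" --pt "0.03 0 0 0" --pt "0.04 0 0 0" --pt "0.05 0 0 0" --pt "0.05 0 0 0"

```text
time_s: 5.48
ee_pos: [0.5437, 0.2945, 0.17]
ee_rot: [0.0, -0.098, 0.995, 0.0]
wrist_force: [1.4, 0.9, -1.0]
finger_gap: 0.0149
```

```bash
python3 - <<'E'
from h import *
a=arm.camera('scene')['frame'][200:440,340:540]; b=arm.camera('side')['frame'][60:260,200:400]
cv2.imwrite('pics/t1.png',np.hstack([cv2.resize(a,(400,480)),cv2.resize(b,(400,400))[:480] if 0 else cv2.copyMakeBorder(cv2.resize(b,(400,400)),0,80,0,0,0)])[:,:,::-1])
E
```

```text
(no output)
```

View pics/t1.png

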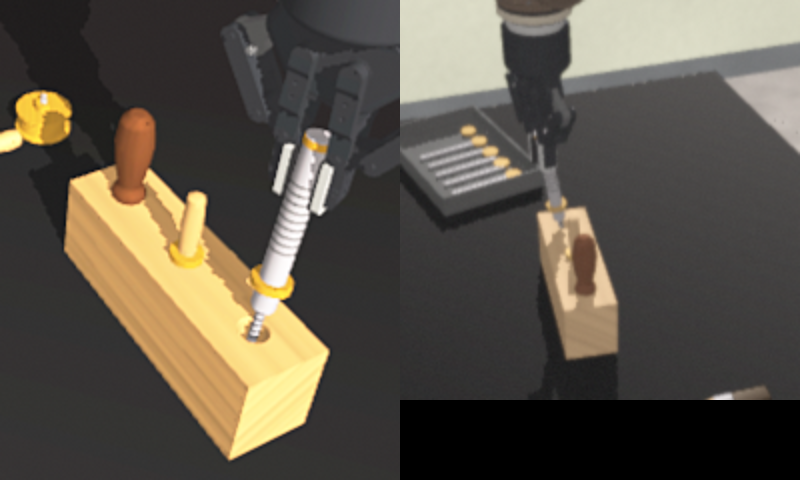

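The gauge is pivoting in the pads as hoped (foot in the bore, top leaning towards the robot, about 1.5 N). Continuing.

Call:
apply_moves --pt "0.01 0 0 0" --pt "0.02 0 0 0" --pt "0.03 0 0 0" --pt "0.04 0 0 0" --pt "0.05 0 0 0" --pt "0.058 0 0 0" --pt "0.058 0 0 0"

```text
time_s: 6.45
ee_pos: [0.5153, 0.2888, 0.17]
ee_rot: [-0.0, -0.098, 0.995, 0.0]
wrist_force: [1.4, 1.5, 0.1]
finger_gap: 0.0153
```

Call:
apply_moves --pt "0 0 -0.01 0" --pt "0 0 -0.03 0" --pt "0 0 -0.06 0" --pt "0 0 -0.1 0" --pt "0 0 -0.14 0" --pt "0 0 -0.14 0" --pt "0 0 -0.14 0" --force 60

```text
time_s: 7.32
ee_pos: [0.5152, 0.2887, 0.2395]
ee_rot: [-0.0, -0.098, 0.995, -0.0]
wrist_force: [-0.4, 0.2, -1.1]
finger_gap: 0.0147
```

```bash
python3 - <<'E'
from h import *
np.set_printoptions(precision=4,suppress=True)
o=arm.get_obs(); print(o['ee_pos'],rot(o['ee_rot']))
S=arm.camera('scene');D=arm.camera('side')
np.save('S.npy',S['frame']);np.save('D.npy',D['frame'])
for c in (S,D): print(proj(c,o['ee_pos']))
a=S['frame'][140:360,370:540]; b=D['frame'][60:200,230:340]
cv2.imwrite('pics/t2.png',np.hstack([cv2.resize(a,(400,518),interpolation=2),cv2.copyMakeBorder(cv2.resize(b,(400,509),interpolation=2),0,9,0,0,0)])[:,:,::-1])
E
```

```text
[0.5152 0.2887 0.2395] [[-0.9808 -0.1951 -0.0006]
 [-0.1951  0.9808 -0.0002]
 [ 0.0006 -0.0001 -1.    ]]
(np.float64(516.2122395424343), np.float64(239.44128945190974))
(np.float64(258.7694352102994), np.float64(118.51452211900737))
```

View pics/t2.png

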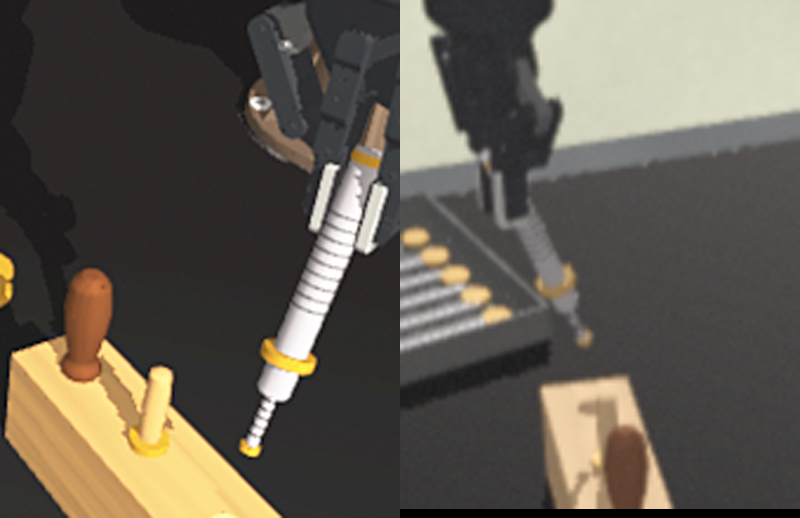

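Gauge is out, leaning towards tool +x. Scene: foot ≈(475.8,333), collar ≈(492.4,291.7). Side: foot ≈(280.9,154), collar ≈(273.2,136.7). I'll fit the tilt.

```bash
cat >> h.py <<'E'
from scipy.optimize import least_squares
def fit(obs):
    """obs: list (cam, u,v, s) s=distance up axis from tip. fits tip(tool frame), tilt, roll"""
    o=arm.get_obs(); T=rot(o['ee_rot']); p=o['ee_pos']
    ax=lambda t,r: T@np.array([np.sin(t)*np.cos(r),np.sin(r),-np.cos(t)*np.cos(r)])
    def f(x):
        tip=p+T@x[:3]; a=ax(x[3],x[4])
        e=[np.subtract(proj(c,tip+s*a),(u,v)) for c,u,v,s in obs]
        g=(p+T@np.array([0,0,-.019])-tip); d=T.T@(g-a*(g@a))   # axis goes through grasp point
        return np.r_[np.ravel(e),d[1]*1000,0*d[0],x[4]*30]
    r=least_squares(f,[-.05,0,.1,.35,0]); x=r.x
    tip=p+T@x[:3]; return x,tip,ax(x[3],x[4]),r.fun
E
python3 - <<'E'
from h import *
np.set_printoptions(precision=4,suppress=True)
S=arm.camera('scene');D=arm.camera('side')
x,tip,a,r=fit([(S,475.8,332.5,0),(S,492.4,291.7,.055),(S,526,207,.158),(D,280.9,154,.0),(D,273.2,136.7,.055)])
print(x,tip,a,np.degrees(x[3:]),r)
o=arm.get_obs();T=rot(o['ee_rot'])
g=o['ee_pos']+T@[0,0,-.019]-tip
print('grasp dist along',g@a,'offset',T.T@(g-a*(g@a)))
E
```

```text
[-0.0525  0.0017  0.1077  0.3642 -0.0139] [0.5664 0.3006 0.1314] [-0.3456 -0.0828  0.9347] [20.8655 -0.7974] [-0.0691 -0.5002 -0.3024 -0.0658  0.035   0.9335 -0.4268 -1.2063 -0.5696
 -0.0762  0.2349  0.     -0.4175]
grasp dist along 0.13708356778370484 offset [0.0037 0.0002 0.0014]
```

Call:
apply_moves --pt "0 0 -0.06 0" --pt "0 0 -0.12 0" --pt "0.03 -0.08 -0.12 0" --pt "0.06 -0.18 -0.12 0" --pt "0.1 -0.28 -0.12 0" --pt "0.14 -0.38 -0.12 0" --pt "0.14 -0.5 -0.12 0" --pt "0.14 -0.5 -0.12 0"

```text
time_s: 8.52
ee_pos: [0.496, 0.0268, 0.2995]
ee_rot: [-0.0, -0.096, 0.995, -0.0]
wrist_force: [0.2, 1.5, -0.9]
finger_gap: 0.0151
```

Call:
apply_moves --pt "0.03 -0.1 0 0" --pt "0.07 -0.2 0 0" --pt "0.1 -0.3 0 0" --pt "0.138 -0.42 0 0" --pt "0.138 -0.527 0 0" --pt "0.138 -0.527 0.05 0" --pt "0.138 -0.527 0.1 0" --pt "0.138 -0.527 0.14 0"

```text
time_s: 9.52
ee_pos: [0.4795, -0.2411, 0.2284]
ee_rot: [-0.0, -0.098, 0.995, 0.001]
wrist_force: [0.1, 0.1, -1.1]
finger_gap: 0.0146
```

Call:
apply_moves --pt "0 0 0 0" --pt "0 0 0 0"

```text
time_s: 9.78
ee_pos: [0.4798, -0.2416, 0.2304]
ee_rot: [0.0, -0.098, 0.995, -0.0]
wrist_force: [-0.3, 0.9, -0.8]
finger_gap: 0.015
```

```bash
python3 - <<'E'
from h import *
np.set_printoptions(precision=4,suppress=True)
o=arm.get_obs(); print(o['ee_pos'],o['joints'],o['wrist_force'])
S=arm.camera('scene');D=arm.camera('side')
for l in ['gauge_tip','key_mark']:
  print(l,arm.look_for('side',l)[:1],arm.look_for('scene',l)[:1],arm.look_for('wrist',l)[:1])
a=S['frame'][120:270,190:340]; b=D['frame'][230:380,270:420]
cv2.imwrite('pics/k1.png',np.hstack([cv2.resize(i,(400,400),interpolation=2) for i in (a,b)])[:,:,::-1])
E
```

```text
[ 0.4798 -0.2416  0.2304] [-0.5895  0.3674  1.7754  0.0002  0.9982 -2.3573] [-0.2694  0.9435 -0.7783]
gauge_tip [] [{'position': [0.4991, -0.0017, 0.027], 'p': 0.26}] []
key_mark [{'position': [0.6176, -0.2141, 0.0952], 'p': 0.86}] [{'position': [0.608, -0.2152, 0.0815], 'p': 0.82}] [{'position': [0.5631, 0.3016, 0.1569], 'p': 0.27}]
```

View pics/k1.png

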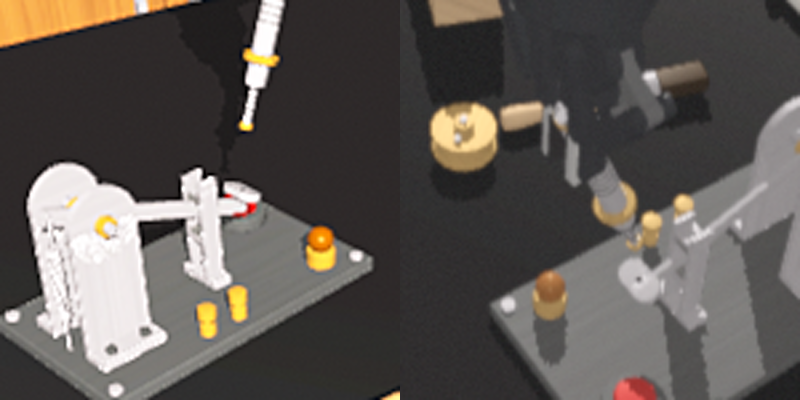

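```bash
python3 - <<'E'
from h import *
np.set_printoptions(precision=4,suppress=True)
S=arm.camera('scene');D=arm.camera('side')
x,tip,a,r=fit([(S,281.9,168,0),(S,287.9,142.1,.055),(D,357.8,322.6,.0),(D,349.9,306.1,.055)])
print(x,tip,np.degrees(x[3:]),r)
dot=np.array([.5405,-.2278,.075]); print(proj(S,dot),proj(D,dot))
n=np.array([-.335,-.067,.94]);print('tip pred at dot', proj(S,dot+.03*n),proj(D,dot+.03*n))
a=S['frame'][145:211,249:315]; b=D['frame'][295:361,325:391]
cv2.imwrite('pics/k2.png',np.hstack([cv2.resize(i,(396,396),interpolation=cv2.INTER_CUBIC) for i in (a,b)])[:,:,::-1])
E
```

```text
[-0.0511 -0.0012  0.1089  0.3458  0.0097] [ 0.5297 -0.2332  0.121 ] [19.812   0.5548] [-0.2297  0.1698 -0.6238 -0.2693 -0.5494 -0.4803 -0.0324  0.5592 -0.1231
  0.      0.2905]
(np.float64(279.836017254515), np.float64(190.42143695567358)) (np.float64(359.63713359529544), np.float64(334.2909345425566))
tip pred at dot (np.float64(282.71569124034124), np.float64(176.677007350845)) (np.float64(356.0391108704975), np.float64(326.9737086175373))
```

View pics/k2.png

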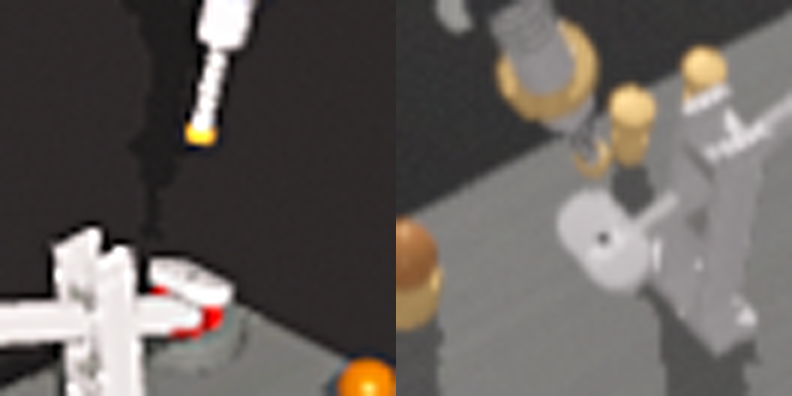

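Scene: dot ≈(281.2,190.2), foot underside ≈(282.3,168.6). Side: dot ≈(359.5,334.5), foot ≈(358,322). I'll triangulate both the same way, so the calibration error cancels.

```bash
python3 - <<'E'
from h import *
np.set_printoptions(precision=4,suppress=True)
S=arm.camera('scene');D=arm.camera('side');o=arm.get_obs();T=rot(o['ee_rot'])
def tri(s,d,g): return least_squares(lambda p:np.r_[np.subtract(proj(S,p),s),np.subtract(proj(D,p),d)],g)
A=tri((281.2,190.2),(359.5,334.5),[.54,-.228,.075]); B=tri((282.4,168.4),(358.0,322.2),[.53,-.23,.12])
print(A.x,A.fun,B.x,B.fun); e=T.T@(A.x-B.x); print('tip->dot tool',e, 'tip tool',T.T@(B.x-o['ee_pos']))
t=np.radians(20); n=np.array([np.sin(t),0,-np.cos(t)]); print('along -n',-e@n,'lateral',e-(e@n)*n)
E
```

```text
[ 0.5391 -0.2277  0.0751] [-0.7469  0.0281 -0.6228 -0.0453] [ 0.53   -0.233   0.1206] [-0.8008  0.0345 -0.65   -0.0514]
tip->dot tool [-0.0099  0.0035  0.0455] tip tool [-0.0514 -0.0011  0.1093]
along -n 0.04615121616792836 lateral [0.0059 0.0035 0.0021]
```

Call:
apply_moves --pt "-0.005 0.007 0.02 0" --pt "-0.01 0.007 0.045 0" --pt "-0.0145 0.007 0.065 0" --pt "-0.0145 0.007 0.076 0" --pt "-0.0145 0.007 0.076 0" --pt "-0.0145 0.007 0.076 0"

```text
time_s: 11.12
ee_pos: [0.4859, -0.2372, 0.192]
ee_rot: [0.0, -0.098, 0.995, -0.0]
wrist_force: [-0.2, -0.2, -1.2]
finger_gap: 0.0145
```

```bash
python3 - <<'E'
from h import *
np.set_printoptions(precision=4,suppress=True)
o=arm.get_obs(); print(o['ee_pos'],o['wrist_force'])
S=arm.camera('scene');D=arm.camera('side')
a=S['frame'][145:211,249:315]; b=D['frame'][295:361,325:391]
cv2.imwrite('pics/k3.png',np.hstack([cv2.resize(i,(396,396),interpolation=cv2.INTER_CUBIC) for i in (a,b)])[:,:,::-1])
E
```

```text
[ 0.4859 -0.2372  0.192 ] [-0.179  -0.1802 -1.212 ]
```

View pics/k3.png

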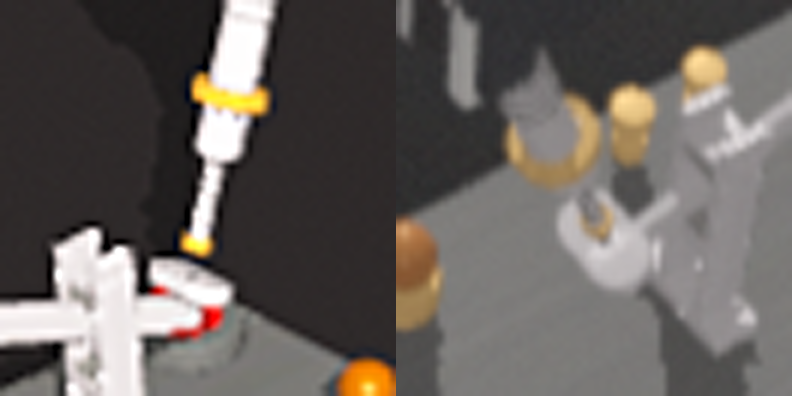

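Foot hovers over the dot and matches the prediction within about 0.7 px (≈1 mm) in both views. Easing down along the key normal.

Call:
apply_moves --pt "-0.002 0 0.0055 0" --pt "-0.004 0 0.011 0" --pt "-0.006 0 0.0165 0" --pt "-0.0085 0 0.0225 0" --pt "-0.0085 0 0.0225 0" --pt "-0.0085 0 0.0225 0"

```text
time_s: 11.98
ee_pos: [0.4899, -0.2363, 0.1806]
ee_rot: [-0.0, -0.098, 0.995, 0.0]
wrist_force: [-0.4, -0.1, 0.9]
finger_gap: 0.0146
```

```bash
cat > f.py <<'E'
from h import *
f=[]
for _ in range(6): arm.camera('wrist'); f.append(arm.get_obs()['wrist_force'])
print(arm.get_obs()['ee_pos'],np.mean(f,0).round(2),np.std(f,0).round(2))
E
python3 f.py
```

```text
[ 0.48996441 -0.23625702  0.18059542] [-0.87  0.26 -0.05] [0.37 0.3  0.41]
```

Contact force ≈1.2 N, as predicted (≈4 mm of plunger). Ease down 10 mm more along the axis.

Call:
apply_moves --pt "-0.001 0 0.003 0" --pt "-0.002 0 0.006 0" --pt "-0.0035 0 0.009 0" --pt "-0.0045 0 0.012 0" --pt "-0.006 0 0.0155 0" --pt "-0.0075 0 0.019 0" --pt "-0.0075 0 0.019 0" --pt "-0.0075 0 0.019 0"

```text
time_s: 13.28
ee_pos: [0.4936, -0.2355, 0.171]
ee_rot: [-0.0, -0.098, 0.995, 0.0]
wrist_force: [-1.6, -0.1, 1.0]
finger_gap: 0.0146
```

```bash
python3 f.py; python3 - <<'E'
from h import *
S=arm.camera('scene');D=arm.camera('side')
a=S['frame'][145:211,249:315]; b=D['frame'][295:361,325:391]
cv2.imwrite('pics/k4.png',np.hstack([cv2.resize(i,(396,396),interpolation=cv2.INTER_CUBIC) for i in (a,b)])[:,:,::-1])
E
```

```text
[ 0.4936187  -0.23553648  0.17105749] [-2.22 -0.1   1.09] [0.2  0.43 0.64]
```

View pics/k4.png

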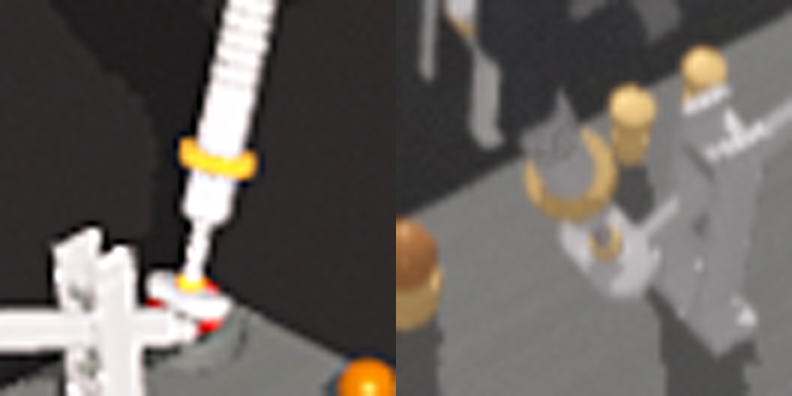

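Scene: foot on the key at ≈(192,286) in the crop, key lowered by roughly 13–16 crop px (≈5.5 mm). Side: foot ≈(604,242), where the dot should be. I'll check the tilt and the sideways force.

```bash
python3 f.py; python3 - <<'E'
from h import *
np.set_printoptions(precision=4,suppress=True)
S=arm.camera('scene');D=arm.camera('side');o=arm.get_obs();T=rot(o['ee_rot'])
for s in (.044,.047,.05):
  x,tip,a,r=fit([(S,281.0,192.3,0),(S,284.9,171.3,s),(D,359.5,335.3,.0),(D,354.0,325.5,s)])
  print(s,x,tip,np.degrees(x[3:]),np.abs(r).max())
g=o['ee_pos']+T@[0,0,-.019]; dot=np.array([.5391,-.2277,.0751])-.006*T@np.array([np.sin(.37),0,-np.cos(.37)])
v=T.T@(g-dot); print(v, 'grip-dot tilt',np.degrees(np.arctan2(v[0],-v[2])),np.linalg.norm(v))
f=S['frame'][90:211,249:325]; cv2.imwrite('pics/k5.png',cv2.resize(f,None,fx=4.9,fy=4.9,interpolation=2)[:,:,::-1])
E
```

```text
[ 0.49362953 -0.23553424  0.17103186] [-2.03 -0.21  1.22] [0.72 0.22 0.36]
0.044 [-0.047  -0.0013  0.0999  0.3608  0.008 ] [ 0.54   -0.2276  0.0712] [20.6746  0.456 ] 0.7675750075726455
0.047 [-0.0475 -0.0012  0.1014  0.3598  0.0068] [ 0.5405 -0.2274  0.0697] [20.6171  0.3876] 1.0247436660206404
0.05 [-0.048  -0.0011  0.1029  0.3589  0.0055] [ 0.541  -0.2272  0.0682] [20.5653  0.3127] 1.4046730112854675
[ 0.0483  0.0012 -0.1205] grip-dot tilt 21.827872858373237 0.12983833510836967
```

View pics/k5.png

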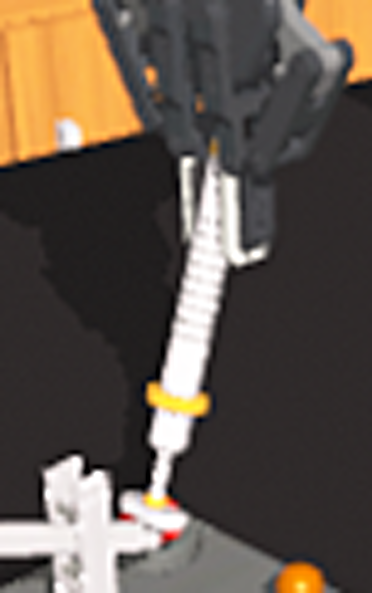

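```bash
python3 -c "
from plant import arm
print(arm.get_obs()['time_s'],arm.get_obs()['finger_gap']); print(arm.close_job())"
```

```text
14.075 0.01439039364696414
the job is handed in; nothing more can be done
None
```

I handed the job in at about 14 s, with the gripper still holding the gauge on the shift key and the key at about half its travel. No verdict is reported, so what follows rests on my own last checks.

The moves cannot tilt the tool, so I gripped the barrel upright and drew the gauge part-way out. I then pivoted it about 21° in the pads by leaning its plunger on the bore's rim. After lifting it clear I tightened the grip to 60 N, carried it over the rig and eased it down along the key's normal.

| Last check | Measured | Wanted |
|---|---|---|
| Gauge tilt | 20.6–21.8° | about 22.3°, within 8.5° |
| Foot to dot | within about 2 mm | under 6 mm |
| Key travel | about 5.5–6 mm (spring sums give 5.7 mm) | 2.4–10.5 mm |
| Push on the key | about 2.5 N, noise about 0.5 N | 0.8–6 N |

- **Disagreement:** the wrist force showed about 1 N more sideways, along the lever, than a perfectly square push would give. I put this down to friction at the foot and did not correct it.
- **Not checked directly:** I saw nothing that suggested the red button or the other parts had been touched, but I did not measure their positions again at the end.

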